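# Key and fit the feed sprocket on the gearbox spindle

## Task

Fit the feed sprocket to the gearbox: take the long key from the wooden rack and drop it right down into the slot of the upright spindle, then slide the sprocket on, boss upwards, with its keyway over the key, and press it fully home on the spindle's shoulder against the stiff black dust collar. Feel your way and press gently, with no more than about 30 N, let go of everything, and leave the short keys and everything else on the bench where they are.

Things in the scene. Friction and masses are not known exactly. Their poses are not given: they have to be found in the camera images.
- long_key_center (a point): Long key's centre, half-way up. Plain dark steel bar 10 (x) x 8 (y) x 66 mm (z, upright at start), 60 g, foot chamfered 0.6 mm over the last 3 mm. Stands in one of the rack's three holes, 22 mm deep in it with 0.6 mm play each side and 44 mm above the rack's top.
- short_key_a_center (a point): Centre of a shorter key, same section, 44 mm long, standing in the rack with 22 mm showing; not to be used.
- short_key_b_center (a point): Centre of a second short key just like it; not to be used.
- key_rack: Fixed dark wooden block 190 (x) x 50 (y) x 30 mm high, three upright holes on its long axis at x = -55, 0, 55 mm, 22 mm deep. Origin under its centre, on the bench.
- sprocket_center (a point): On the sprocket's axis, 21 mm above its underside; z up. Aluminium, 0.28 to 0.4 kg, lying boss up: toothed plate 104 mm wide, 10 mm thick, then a round boss 52 mm wide, 32 mm high (42 overall); grip the boss. Bore 30 mm with a keyway 9.5 mm wide along +x, out to 21.5 mm from the axis, right through; lower mouth chamfered 1.5 mm over 3 mm.
- shaft_top (a point): Centre of the top of the upright steel spindle, 124 mm above the bench, z up: 28 mm thick, 46 mm above a flat shoulder 54 mm wide. Key slot 9 mm wide, open at the top and outwards, floor 8.5 mm from the axis, faces +x within 0.65 rad; below the shoulder's face it goes on as a pocket 24 mm deep, 8.5 to 20 mm from the axis. This frame is the housing's; it does not turn with the spindle.
- key_home (a point): Where the long key's centre lies when right down in the slot with the slot facing +x: 14.25 mm from the axis along +x, 37 mm below the shaft top; its x side radial, either way round. Key's top is then 4 mm below the shaft top. The spindle stands up to 0.65 rad turned either way and turns stiffly (0.25 N m): feel or look for the true slot.
- hub_home (a point): Where sprocket_center lies when the sprocket is fully home, underside on the shoulder: on the axis, 25 mm below the shaft top. +x: the slot's nominal direction; the keyway must go where the slot and key really are, up to 0.65 rad either way.
- dust_collar (a joint): Black plastic ring, 56 mm inside, 72 outside, sliding stiffly (about 16 N) round the shoulder. In m: 0 at the start, 6 mm above the shoulder; grows as it is pushed down by the sprocket's underside, 0.006 with the sprocket home; stays where left. The sprocket's weight alone does not move it.
- gearbox: Fixed grey gearbox, 150 (x) x 120 (y) x 50 mm high on a foot plate 150 x 180 x 12 mm, the spindle in its middle. Origin under its centre, on the bench.
- shoe_a: Brake shoe with lining, an arc about 110 mm long and 28 mm high, lying on the bench; leave it. Origin near its middle on the bench.
- shoe_b: A second brake shoe; leave it. Origin likewise.
- lining: Loose curved brown brake lining, about 90 mm long and 30 mm high; leave it. Origin near its middle on the bench.
- grease_tin: Grey tin, 60 mm wide and 70 mm high; leave it. Origin under its centre.
- spanner: Steel spanner, 180 mm long, lying flat; leave it. Origin near its middle.
There are look-alikes about, which are no part of the job. Of the things like the part that bears sprocket_center, leave any that is orange or yellow; of the rest the smaller one is meant.

How it is judged (in metres and radians):
On the way, in this order (a step that is already met when the one before it is completed fails the run):
1. the long key is right down in the spindle's slot (horizontal distance between long_key_center and key_home below 0.011 m and z of long_key_center in the frame of key_home between -0.002 and 0.002 m and angle between long_key_center's own z axis and vertical below 0.07 rad), for 0.2 s.
2. the sprocket is fully home over the key, on the shoulder (all of step 1 and horizontal distance between sprocket_center and hub_home below 0.003 m and z of sprocket_center in the frame of hub_home between -0.002 and 0.0015 m and angle between sprocket_center's own z axis and vertical below 0.05 rad and angle between the x axis of sprocket_center and the x axis of shaft_top, either way round below 0.77 rad), for 0.2 s.
At the end, for the whole second after the job is handed in: Long key within 11 mm sideways and 2 mm in height of key_home, upright within 4 deg; sprocket within 3 mm sideways and 1.5 mm in height of hub_home, level within 3 deg, keyway within 0.77 rad of shaft_top's +x; collar pushed down over 4 mm; all at rest and let go (all of step 2 and value of joint dust_collar above 0.004 m and linear speed of each of sprocket, long_key below 0.01 m/s); the robot touches nothing.
It fails at once if the sprocket is pressed on the spindle, collar or key with more than 45 N (contact force between sprocket and gearbox above 45 N or contact force between sprocket and long_key above 45 N).
It fails at once if the key is pressed on the gearbox with more than 30 N (contact force between long_key and gearbox above 30 N).
It fails at once if the gripper or arm pushes the gearbox with more than 35 N (contact force between any of the fingers, the arm and gearbox above 35 N).
It fails at once if something else on the bench (a short key, a brake shoe, the lining, the tin or the spanner) is moved more than 25 mm (distance of any of shoe_a, shoe_b, grease_tin, spanner, lining, short_key_a_center, short_key_b_center from where it was at the start of the episode above 0.025 m).
It also fails if it takes over 72 s, if anything falls off the work surface, if the arm or the gripper's body presses on something with over 40 N, if the wrist force passes 120 N, or if a joint passes its speed limit or range.

## Robot

A 6-joint arm with a two-finger parallel gripper is mounted at the origin on the work surface. World frame = base frame: x ahead of the robot, y to its left, z up, the work surface at z = 0. Lengths are in mm, angles in rad, forces in N, time in s.
With the tool pointing down it reaches from about 350 to 875 mm from the base axis. Payload 4.2 kg.
Tool frame: the origin (TCP) lies at the very end of the fingers, on their centre line; the grasp point (between the pads) lies 19 mm behind it; z points along the fingers, y is the line along which they close (so a half turn about z gives the same grasp; the last joint's range is limited). The gripper opens to 85 mm and grips with 20 to 120 N. Pads are 22 mm wide; open, the fingers measure 114 mm over their backs; the gripper's body (76 mm by 85 mm) begins 54 mm behind the grasp point. The pads swing forward as they close: fully open they stand 13 mm farther back than shut.
Start: joints at [-1.001, 0.385, 0.008, 0, -1.194, -0.259], TCP at [191.153, -595.029, 231.312] pointing down, gripper open.
Joint ranges: [-3.14, 3.14], [-1.21, 2.06], [-1.07, 1.41], [-3.16, 2.05], [-2.99, -0.16], [-3.1, 3.1]. Speed limits (rad/s): [2.79, 2.79, 3.14, 3.14, 3.14, 3.14].

## Interface

Orientations are given as a unit quaternion [x, y, z, w].
In Python, from bench import arm gives the robot as it stands.
- The arm moves only by the tool servo_tool, never from a script. Its argument "rows" is a list that holds one entry, the list of rows, each a list of 7 numbers: the finger opening in mm, from 0 to 85.4, then the shift along the tool's x, y, z in mm, then the turn, a rotation vector about the tool's x, y, z in rad. A call has 1 to 10 rows; each row is the pose to reach, as a shift and turn from the pose commanded when the call began, along the tool's axes at that moment; what a row does not reach only later rows make up. A row lasts 1/8 s, in which the tool goes at most 62.5 mm and 10.7 degrees, less where a joint would pass 70% of its speed; a pose out of reach is approached as far as the arm can. A call with a gripper value outside its range is refused whole. The fingers move at their own pace and stop on an object; the grip force is fixed at half the most. Time passes only in rows, so rows that repeat a pose let the fingers close. It gives the time, the measured TCP pose, the force, the opening and the grip force at its end, in the units of the state.
- arm.read_state(): the state, without advancing time (a new reading comes with each control period).
- arm.get_image(name): name is "scene" or "top" or "wrist"; returns the picture (384x512x3 uint8, red, green, blue); there is no depth.
- arm.camera_params(name): a dict with "intrinsics" (3x3 intrinsics, pixels), "D" ([k1, k2, p1, p2, k3] as OpenCV has them; the pictures are not rectified), "R" (3x3) and "t" (3): a world point X has camera coordinates R X + t. Camera axes: x right, y down, z forward; pixel columns grow to the right and rows downward; lengths in mm; the calibration is good to about 2 mm. A picture is of the moment at which its call begins: read the wrist's pose just before it. camera_params takes no time and is no camera call; for the wrist camera it gives the pose at the moment of the call.
- arm.job_done(): hands the job in; it is judged then, once.
The state is a dict: "clock": time; "joints": joint angles; "joint_vel": joint speeds; "joint_efforts": joint torques, N m; "position": TCP position; "ee_rot": TCP orientation; "contact_force": force on the tool from outside, world axes, zero at the start; "wrist_torque": the same for the moment, N m; "gripper_width": finger opening in mm; "grasp_force": force on a finger pad.
Only numpy, scipy, OpenCV 4.12 (cv2) and the standard library are available. Lean on these libraries where they do the work, as an engineer would, in place of code of your own. Each camera call takes 0.05 s, during which the arm holds its last target. There are 200 camera calls.

## Working session

There is one attempt and no reset: what is moved stays moved. The work goes in short steps, Python scripts to look and compute and a tool call to move; the robot and the scene stay as the last step left them, time stands still between calls to the robot, and variables do not carry over. Pictures are saved under pics/ and viewed, at most 10 in all, crops included, and the job is handed in when it is done.

Besides the shell and the picture viewer there is one more tool, called after ">>>" as name(argument=value, ...) on one line, values as JSON. servo_tool: Moves the arm, as the interface text tells. Its arguments: {"type":"object","properties":{"rows":{"type":"array"}},"required":["rows"]}

```bash
mkdir -p pics
cat > h.py <<'E'
import numpy as np, cv2
from bench import arm
def ray(p,px):
    K=np.array(p["intrinsics"],float);D=np.array(p["D"],float);R=np.array(p["R"],float);t=np.array(p["t"],float).ravel()
    u=cv2.undistortPoints(np.array(px,float).reshape(-1,1,2),K,D).reshape(-1,2)
    d=np.c_[u,np.ones(len(u))]@R
    return -R.T@t,d
def onplane(p,px,z):
    c,d=ray(p,px); s=(z-c[2])/d[:,2]; return c+s[:,None]*d
def proj(p,X):
    R=np.array(p["R"],float);t=np.array(p["t"],float).ravel()
    return cv2.projectPoints(np.array(X,float).reshape(-1,3),cv2.Rodrigues(R)[0],t,np.array(p["intrinsics"],float),np.array(p["D"],float))[0].reshape(-1,2)
E
python3 - <<'E'
from h import *
s=arm.read_state();print({k:np.round(v,3) for k,v in s.items()})
for n in("scene","top","wrist"):
    p=arm.camera_params(n);im=arm.get_image(n)
    c,d=ray(p,[[256,192]]);print(n,np.round(c),np.round(d,2),np.round(p["intrinsics"][0][0]))
    np.save(f"pics/{n}0.npy",im);cv2.imwrite(f"pics/{n}0.png",im[:,:,::-1])
a=np.vstack([np.load("pics/top0.npy")]);
cv2.imwrite("pics/t.png",cv2.resize(a[:,:,::-1],(800,600),interpolation=cv2.INTER_CUBIC))
cv2.imwrite("pics/s.png",cv2.resize(np.load("pics/scene0.npy")[:,:,::-1],(800,600),interpolation=cv2.INTER_CUBIC))
E
```

```text
{'clock': np.float64(0.0), 'joints': array([-1.001,  0.386,  0.007, -0.   , -1.194, -0.259]), 'joint_vel': array([-0.001, -0.001, -0.002,  0.001,  0.   ,  0.   ]), 'joint_efforts': array([ 0.0000e+00, -3.9229e+01,  1.8841e+01,  4.1870e+00, -5.0000e-03,
        0.0000e+00]), 'position': array([ 190.955, -594.491,  230.201]), 'ee_rot': array([-0.155,  0.988,  0.001, -0.   ]), 'contact_force': array([-0.058,  0.161,  0.009]), 'wrist_torque': array([-0.015, -0.009, -0.033]), 'grasp_force': np.float64(0.0), 'gripper_width': np.float64(85.704)}
scene [1026.  659.  670.] [[-0.5  -0.67 -0.55]] 396.0
top [ 302.  -40. 1112.] [[ 0.14  0.   -0.99]] 374.0
wrist [ 112. -622.  373.] [[ 0.31  0.1  -0.94]] 304.0
```

View pics/t.png

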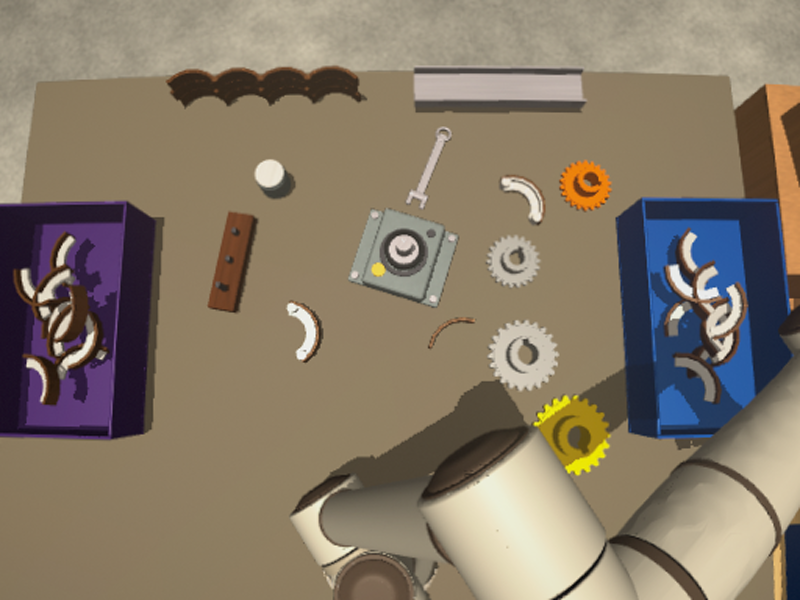

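View pics/s.png

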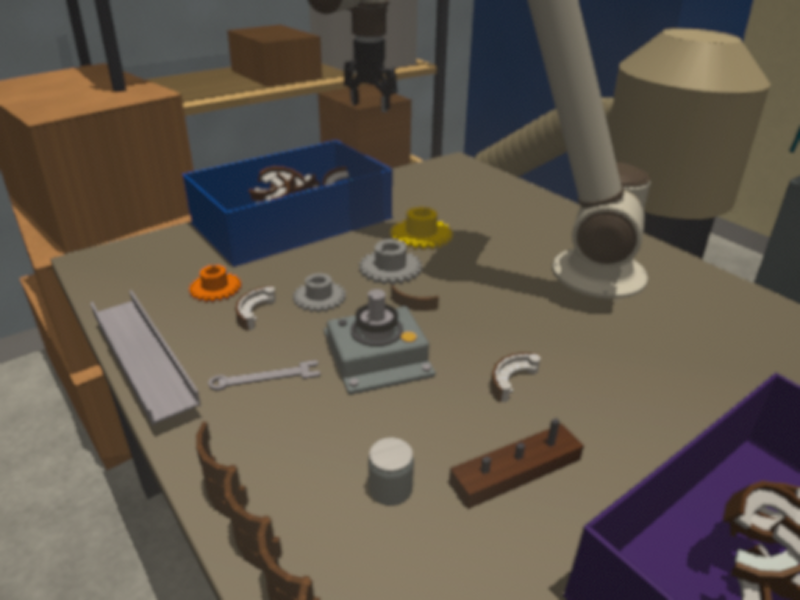

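Run:
```python
from h import *
im=np.load("pics/top0.npy");p=arm.camera_params("top")
h=cv2.cvtColor(im,cv2.COLOR_RGB2HSV)
def m(mask,box,z,name):
    x0,y0,x1,y1=[int(v*.64) for v in box]
    q=np.zeros_like(mask);q[y0:y1,x0:x1]=mask[y0:y1,x0:x1]
    n,l,st,c=cv2.connectedComponentsWithStats(q.astype(np.uint8)); i=1+st[1:,4].argmax()
    cn=cv2.findContours((l==i).astype(np.uint8),0,1)[0][0]
    r=cv2.minAreaRect(cn);b=onplane(p,cv2.boxPoints(r),z)
    print(name,st[i],np.round(b[:,:2],1).tolist(),"ctr",np.round(b.mean(0)[:2],1),"cent",np.round(onplane(p,[c[i]],z)[0,:2],1))
H,S,V=[h[:,:,i].astype(int) for i in range(3)]
print(im[int(230*.64),int(238*.64)],im[int(260*.64),int(513*.64)+12],im[int(225*.64),int(385*.64)],im[int(300*.64),int(300*.64)-20],im[int(225*.64),int(510*.64)])
m((S>120)&(H<15),(200,200,262,320),30,"rack")
m((S<35)&(V>110),(480,228,545,292),10,"sprocket")
m((S<35)&(V>110),(485,315,562,395),10,"big")
m((S>15)&(H>40)&(H<110),(345,195,465,312),50,"gearbox")
m((V<60),(370,220,435,285),84,"collar")
m((S<40)&(V>150),(385,230,420,265),124,"shaft")
print(np.round(onplane(p,[[402*.64,245*.64]],124)))
print(np.round(onplane(p,np.array([[222,287],[229,259],[236,231]])*.64,60)))
x=np.vstack([cv2.resize(im[120:210,215:300][:,:,::-1],(760,600)[:2],interpolation=2)])
cv2.imwrite("pics/tc.png",x)
```

```text
[73 51 38] [193 185 170] [154 158 146] [146 127 100] [146 129 101]
rack [ 133  136   30   64 1054] [[449.6, 327.0], [638.5, 296.6], [625.6, 239.8], [438.1, 271.5]] ctr [538.  283.7] cent [534.8 283.8]
sprocket [312 152  33  32 626] [[575.6, -201.6], [594.6, -296.2], [498.8, -311.0], [480.4, -217.5]] ctr [ 537.4 -256.6] cent [ 537.5 -255.4]
big [ 312  205   45   45 1193] [[323.8, -183.9], [441.5, -234.4], [391.6, -355.9], [275.0, -303.7]] ctr [ 358.  -269.5] cent [ 357.7 -268. ]
gearbox [274 154   6   7  11] [[553.4, -88.7], [572.1, -102.6], [566.3, -110.0], [547.7, -96.1]] ctr [559.9 -99.3] cent [560.2 -98.5]
collar [248 166  21   6  22] [[526.4, -16.6], [526.1, -72.8], [511.8, -72.6], [512.0, -16.6]] ctr [519.1 -44.6] cent [516.4 -43.6]
shaft [249 150  19  19 227] [[562.2, -20.2], [561.9, -69.2], [511.9, -68.8], [512.1, -20.2]] ctr [537.  -44.6] cent [537.3 -44. ]
[[543. -43. 124.]]
[[481. 290.  60.]
 [534. 279.  60.]
 [588. 268.  60.]]
```

View pics/tc.png

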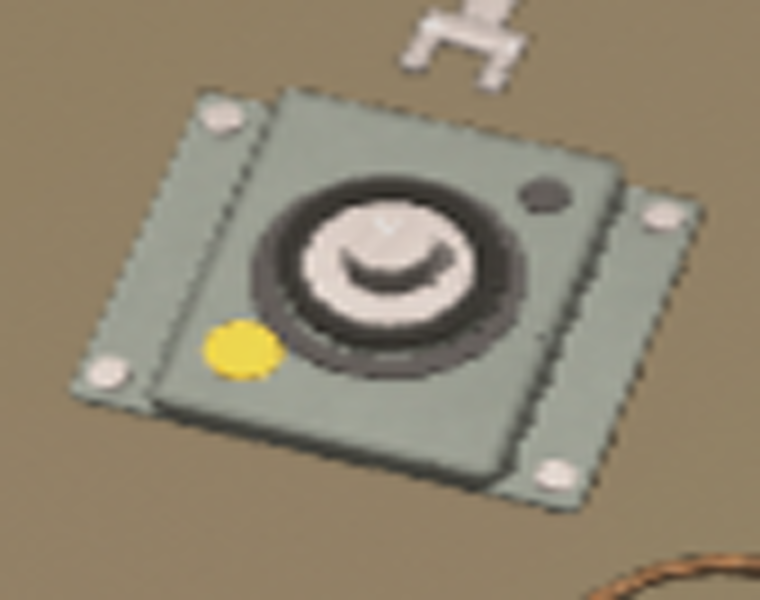

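>>> servo_tool(rows=[[[85, 0, 0, -40, 0, 0, 0], [85, 0, 0, -60, 0, 0, 0]]])

```text
clock: 0.4
position: [191.3, -595.5, 293.1]
ee_rot: [-0.155, 0.988, -0.001, 0.0]
contact_force: [-0.0, 0.7, -1.0]
gripper_width: 85.5
grasp_force: 0.0
```

>>> servo_tool(rows=[[[85, -433, 218, 40, 0, 0, 0], [85, -433, 218, 80, 0, 0, 0], [85, -433, 218, 80, 0, 0, 0], [85, -433, 218, 80, 0, 0, 0], [85, -433, 218, 80, 0, 0, 0], [85, -433, 218, 80, 0, 0, 0], [85, -433, 218, 80, 0, 0, 0], [85, -433, 218, 80, 0, 0, 0], [85, -433, 218, 80, 0, 0, 0], [85, -433, 218, 80, 0, 0, 0]]])

```text
clock: 1.65
position: [536.5, -254.9, 210.9]
ee_rot: [-0.155, 0.988, 0.0, -0.001]
contact_force: [-1.4, 0.9, 0.2]
gripper_width: 84.8
grasp_force: 0.0
```

```bash
cat >> h.py <<'E'
def shot(n,name):
    p=arm.camera_params(n);im=arm.get_image(name=n) if False else arm.get_image(n)
    np.savez(f"pics/{name}.npz",im=im,K=p["intrinsics"],D=p["D"],R=p["R"],t=p["t"])
    return p,im
def load(name):
    z=np.load(f"pics/{name}.npz");return dict(intrinsics=z["K"],D=z["D"],R=z["R"],t=z["t"]),z["im"]
E
python3 - <<'E'
from h import *
s=arm.read_state();print(s["position"],s["ee_rot"],s["clock"],s["joints"])
shot("wrist","w1")
E
```

```text
[ 536.50709886 -254.90600749  210.9471778 ] [-1.55031694e-01  9.87909356e-01  1.56947744e-04 -5.03173252e-04] 1.65 [-1.71147349e-01  3.47544946e-01 -1.01439632e-01  2.85975193e-05
 -1.12286560e+00 -1.08834226e+00]
```

>>> servo_tool(rows=[[[85, -68, 201, -40, 0, 0, 0], [85, -68, 201, -40, 0, 0, 0], [85, -68, 201, -40, 0, 0, 0], [85, -68, 201, -40, 0, 0, 0], [85, -68, 201, -40, 0, 0, 0]]])

```text
clock: 2.33
position: [539.9, -42.4, 252.5]
ee_rot: [-0.155, 0.988, 0.0, 0.001]
contact_force: [-0.4, -0.4, -0.1]
gripper_width: 84.9
grasp_force: 0.0
```

Run:
```python
from h import *
s=arm.read_state();print(s["position"],s["ee_rot"],s["clock"],s["joint_vel"])
p,im=shot("wrist","w2"); _,a=load("w1")
cv2.imwrite("pics/w12.png",np.hstack([a,im])[:,:,::-1][:, :, :] if 0 else cv2.resize(np.vstack([a[40:340],im[40:340]])[:,:,::-1],(512,600)))
u=proj(p,[[540,-44,124]])[0];print(u)
```

```text
[539.89849726 -42.4498035  252.51626468] [-1.55446197e-01  9.87843714e-01  3.60653753e-05  1.12939190e-03] 2.325 [-0.04197315  0.01603738 -0.01281184  0.00204327  0.00156343  0.01392404]
[256.18520885 180.35991424]
```

View pics/w12.png

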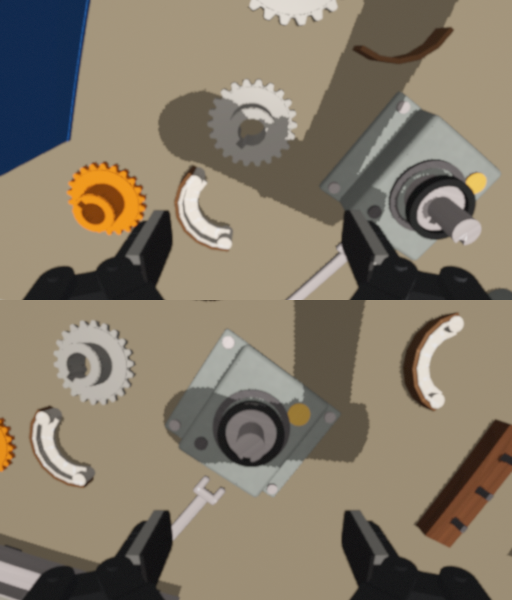

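Run:
```python
from h import *
p,im=load("w2");q,a=load("w1")
def enh(c): 
    c=c.astype(float);c=(c-c.min())/(np.percentile(c,99)-c.min())*255;return cv2.resize(np.clip(c,0,255).astype(np.uint8),None,fx=4,fy=4,interpolation=2)
c1=enh(im[130:205,205:300]); 
b=enh(a[95:170,195:290])
c2=enh(a[190:265,390:485])
cv2.imwrite("pics/c.png",np.vstack([np.hstack([c1,b]),np.hstack([c2,c2*0])])[:,:,::-1])
# gearbox orientation from bolts
```

```text
(no output)
```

View pics/c.png

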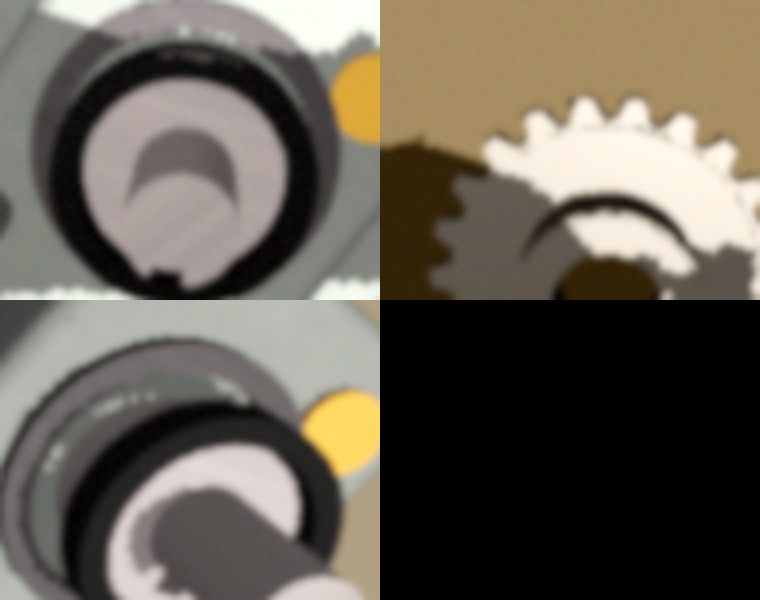

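Run:
```python
from h import *
p,im=load("w2")
c=im[160:220,215:290].astype(float);c=np.clip((c-10)/(120-10)*255,0,255).astype(np.uint8)
cv2.imwrite("pics/c2.png",cv2.resize(c,(750,600),interpolation=2)[:,:,::-1])
```

```text
(no output)
```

View pics/c2.png

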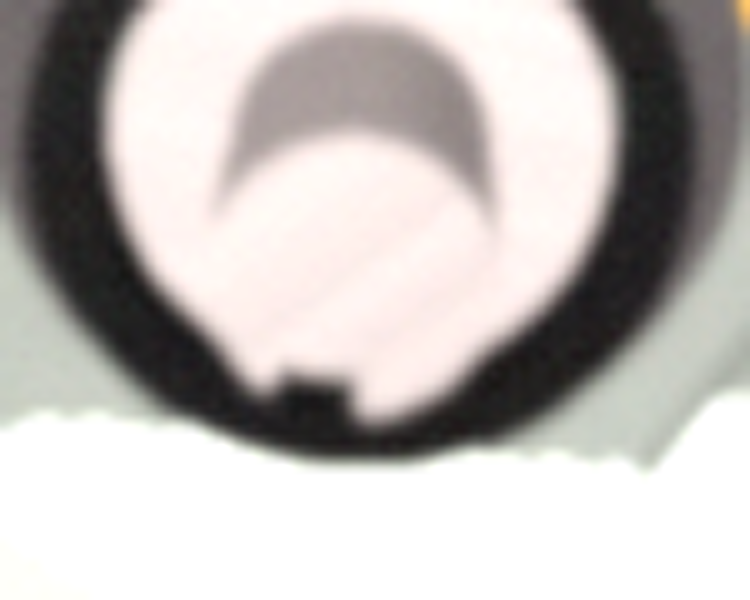

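Run:
```python
from h import *
p,im=load("w2")
f=lambda a:np.array(a,float)/10+[214.5,159.5]
X=onplane(p,f([[352,278],[206,270],[498,270],[352,130],[352,425],[268,393],[357,418],[285,374],[355,381],[320,377],[312,405]]),124)[:,:2]
print(np.round(X,1)); c=X[:1].mean(0)
# circle fit on disc points
P=X[[1,2,3,5,6]];A=np.c_[2*P,np.ones(5)];s=np.linalg.lstsq(A,(P**2).sum(1),rcond=None)[0];print("circ",s[:2],np.sqrt(s[2]+s[:2]@s[:2]))
for k in(9,10):
    for cc in (c,s[:2]):
        d=X[k]-cc;print(np.arctan2(d[1],d[0]),np.hypot(*d))
# gearbox axes from foot bolts & small sprocket, rack
h=cv2.cvtColor(im,cv2.COLOR_RGB2HSV);H,S,V=[h[:,:,i].astype(int) for i in range(3)]
print(np.round(proj(p,[[540,-44,124]]),1))
q,a=load("w1");hh=cv2.cvtColor(a,cv2.COLOR_RGB2HSV)
# sprocket in w2: full lit, left-top
m=((S<30)&(V>100)).astype(np.uint8);m[:, :50]=0;m[:,140:]=0;m[160:]=0
n,l,st,ce=cv2.connectedComponentsWithStats(m);i=1+st[1:,4].argmax();print(st[i])
m2=(l==i).astype(np.uint8);cn=cv2.findContours(m2,cv2.RETR_CCOMP,cv2.CHAIN_APPROX_NONE)
big=max(cn[0],key=len).reshape(-1,2);W=onplane(p,big,10)[:,:2]
print("sprocket plate enclosing",cv2.minEnclosingCircle(W.astype(np.float32)))
np.save("pics/spc.npy",W)
# bolts of foot in top image
t=np.load("pics/top0.npy");pt=arm.camera_params("top")
B=onplane(pt,np.array([[220,115],[663,215],[555,474],[107,373]])*np.array([85/760,90/600])+[214.5,119.5],16)[:,:2];print(np.round(B,1),B.mean(0))
for i,j in((3,0),(2,1),(1,0),(2,3)):
    d=B[j]-B[i];print(np.arctan2(d[1],d[0]),np.hypot(*d))
cv2.imwrite("pics/d.png",cv2.resize(np.hstack([im[45:145,35:155],a[85:185,190:310]])[:,:,::-1],(800,333),interpolation=2))
```

```text
[[548.4 -47.7]
 [551.9 -61. ]
 [543.4 -34.9]
 [534.6 -52.1]
 [562.6 -43.2]
 [561.9 -51.9]
 [561.7 -43. ]
 [559.6 -50.9]
 [558.2 -44.3]
 [558.8 -47.6]
 [561.8 -47.5]]
circ [548.30699913 -47.77290313] 14.067636373800374
0.008503896918930961 10.425533452358055
0.014269309225645965 10.50900835263923
0.01564506154561693 13.388289155120443
0.020098115622571713 13.472153514662434
[[256.2 180.4]]
[  54   61   80   83 3922]
sprocket plate enclosing ((540.1168823242188, -259.5514221191406), 52.38469314575195)
[[ 632.3   12. ]
 [ 584.6 -137.6]
 [ 466.3  -99.6]
 [ 512.6   49.4]] [548.94311189 -43.97034708]
-0.30242182135363754 125.31414334100418
-0.3107510483930366 124.2716154768347
1.2624120550120415 157.0838227899052
1.2690809614226963 156.04599497738948
```

View pics/d.png

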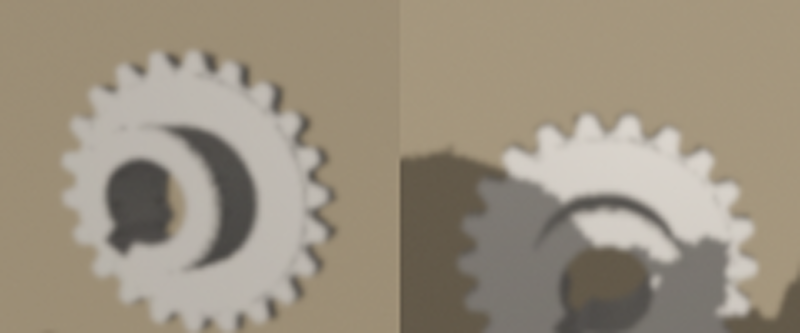

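>>> servo_tool(rows=[[[60, -54, 330, 62, 0, 0, 0.47], [60, -54, 330, 62, 0, 0, 0.47], [60, -54, 330, 62, 0, 0, 0.47], [60, -54, 330, 62, 0, 0, 0.47], [60, -54, 330, 62, 0, 0, 0.47], [60, -54, 330, 62, 0, 0, 0.47], [60, -54, 330, 62, 0, 0, 0.47], [60, -54, 330, 62, 0, 0, 0.47]]])

```text
clock: 3.38
position: [491.0, 286.1, 189.1]
ee_rot: [0.081, 0.997, -0.0, -0.0]
contact_force: [0.0, -0.2, -0.5]
gripper_width: 59.7
grasp_force: 0.0
```

Run:
```python
from h import *
s=arm.read_state();print(s["position"],s["ee_rot"],s["clock"],np.abs(s["joint_vel"]).max())
p,im=shot("wrist","w3")
cv2.imwrite("pics/w3.png",cv2.resize(im[40:340,130:400][:,:,::-1],(540,600)))
w,_=load("w2")
f=lambda a:np.array(a,float)*.3+[34.6,44.6]
X=onplane(w,f([[137,200],[118,246]]),42)[:,:2];print("bore",X,np.arctan2(*(X[1]-X[0])[::-1]))
u=proj(p,[[481,290,74],[484,290,30]]);print(u)
```

```text
[491.0351633  286.10165772 189.0690176 ] [ 8.05388089e-02  9.96751347e-01 -4.23297154e-04 -2.70231383e-04] 3.375 0.012153619363373835
bore [[ 540.69507736 -263.71661958]
 [ 558.56572363 -268.28174837]] -0.25010525345754353
[[260.2349557  173.622924  ]
 [260.21339711 164.74227418]]
```

View pics/w3.png

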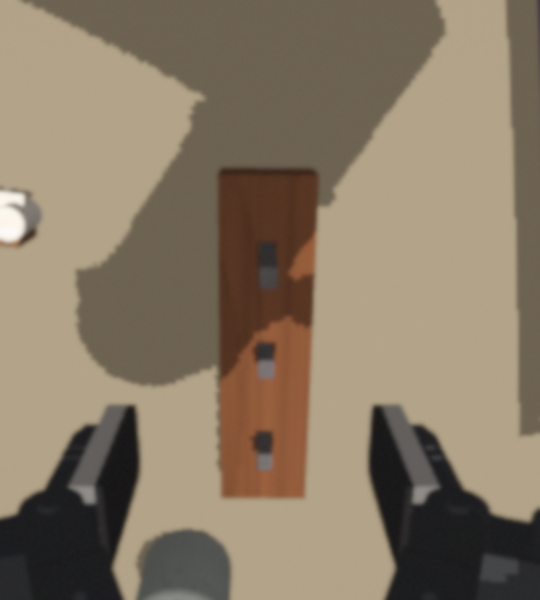

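Run:
```python
from h import *
p,im=load("w3")
f=lambda a:np.array(a,float)/2+[129.75,39.75]
K=onplane(p,f([[268,277]]),74)[0];S=onplane(p,f([[266,370],[264,457]]),52)
print(K,S); 
for b in S: d=b-K;print(np.arctan2(d[1],d[0]),np.hypot(d[0],d[1]))
c=onplane(p,f([[219,172],[318,172],[222,497],[304,497]]),30);print(np.round(c,1))
g=cv2.cvtColor(im,cv2.COLOR_RGB2GRAY)
print(np.round(g[170:186:3,255:275].astype(int)))
```

```text
[485.70206185 292.41229523  74.        ] [[540.75687401 283.4010294   52.        ]
 [591.58242913 274.45531214  52.        ]]
-0.16223945953248192 55.7874112553932
-0.16799836291348919 107.3922968276506
[[441.7 275.8  30. ]
 [449.5 323.9  30. ]
 [629.6 243.5  30. ]
 [637.5 291.8  30. ]]
[[55 56 55 50 47 46 47 47 47 46 47 46 48 54 57 61 60 58 56 56]
 [55 55 55 53 53 57 58 58 58 58 57 57 57 58 59 60 61 58 58 61]
 [56 57 56 55 61 69 72 73 72 71 71 71 70 68 65 61 59 60 68 83]
 [57 57 56 57 61 68 71 72 71 71 70 70 68 65 63 61 59 59 58 59]
 [57 58 57 57 58 65 69 69 69 68 69 69 68 66 62 60 60 58 56 54]
 [56 57 58 57 56 59 62 63 63 63 63 63 62 61 62 58 59 58 57 55]]
```

>>> servo_tool(rows=[[[40, 1, 5.5, 60, 0, 0, 0.01], [30, 1, 5.5, 110, 0, 0, 0.01], [24, 1, 5.5, 129, 0, 0, 0.01], [20, 1, 5.5, 129, 0, 0, 0.01], [18, 1, 5.5, 129, 0, 0, 0.01]]])

```text
clock: 4.05
position: [491.6, 293.2, 61.8]
ee_rot: [0.085, 0.996, 0.001, 0.001]
contact_force: [-0.1, 0.0, 0.1]
gripper_width: 18.0
grasp_force: 0.0
```

Run:
```python
from h import *
s=arm.read_state();print(s["position"],s["ee_rot"],s["clock"],s["gripper_width"],s["contact_force"])
p,im=shot("wrist","w4")
u=proj(p,[[485.5,292.8,74],[490.6,291.7,60]]);print(u)
x,y=u[0].astype(int)
cv2.imwrite("pics/w4.png",cv2.resize(im[y-60:min(384,y+60),x-80:x+80][:,:,::-1],None,fx=5,fy=5,interpolation=2))
```

```text
[491.56891331 293.19550832  61.77200762] [8.50337820e-02 9.96377237e-01 8.86620768e-04 9.33241411e-04] 4.05 17.991817000072942 [-0.14840097  0.04887929  0.05158351]
[[255.70821685 253.0231847 ]
 [255.30817833 248.01762084]]
```

View pics/w4.png

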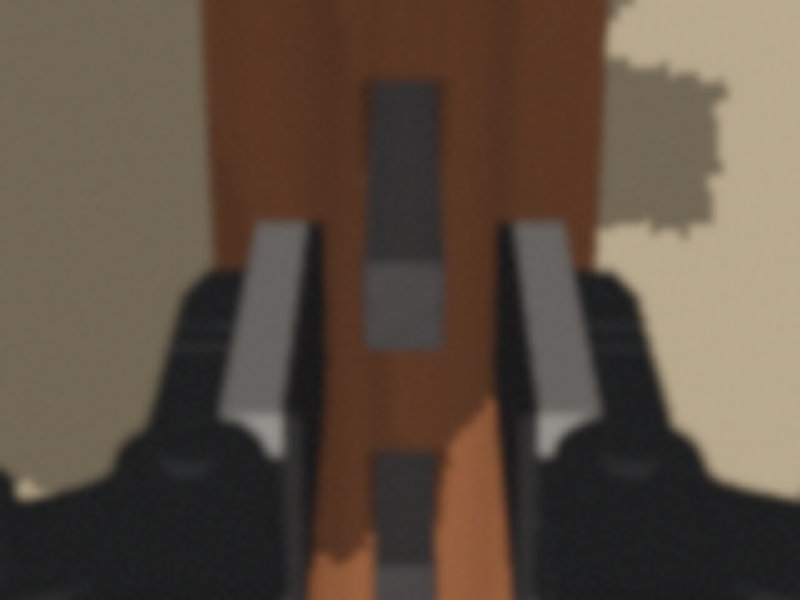

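>>> servo_tool(rows=[[[18, 0, -0.7, 0.5, 0, 0, 0], [12, 0, -0.7, 0.5, 0, 0, 0], [9, 0, -0.7, 0.5, 0, 0, 0], [4, 0, -0.7, 0.5, 0, 0, 0], [4, 0, -0.7, 0.5, 0, 0, 0], [4, 0, -0.7, 0.5, 0, 0, 0], [4, 0, -0.7, 0.5, 0, 0, 0]]])

```text
clock: 4.97
position: [490.5, 292.9, 60.2]
ee_rot: [0.084, 0.996, 0.0, 0.0]
contact_force: [-0.6, 0.1, 5.3]
gripper_width: 6.0
grasp_force: 59.0
```

>>> servo_tool(rows=[[[2, 0, 0, -5, 0, 0, 0], [2, 0, 0, -15, 0, 0, 0], [2, 0, 0, -30, 0, 0, 0], [2, 0, 0, -60, 0, 0, 0], [2, 0, 0, -110, 0, 0, 0], [2, 0, 0, -140, 0, 0, 0], [2, 0, 0, -140, 0, 0, 0]]])

```text
clock: 5.85
position: [491.4, 293.7, 203.7]
ee_rot: [0.084, 0.996, 0.003, 0.002]
contact_force: [0.6, -0.2, -1.4]
gripper_width: 5.9
grasp_force: 58.7
```

Run:
```python
from h import *
s=arm.read_state();print(s["position"],s["ee_rot"],s["clock"],s["gripper_width"],s["contact_force"],s["grasp_force"])
p,im=shot("wrist","w5")
cv2.imwrite("pics/w5.png",cv2.resize(im[150:330,160:352][:,:,::-1],None,fx=3.2,fy=3.2,interpolation=2))
```

```text
[491.4196394  293.71218355 203.74432248] [0.084377   0.99642688 0.00279111 0.00248949] 5.85 5.881236667721721 [ 0.6228501  -0.17795751 -1.41220959] 58.72430920600891
```

View pics/w5.png

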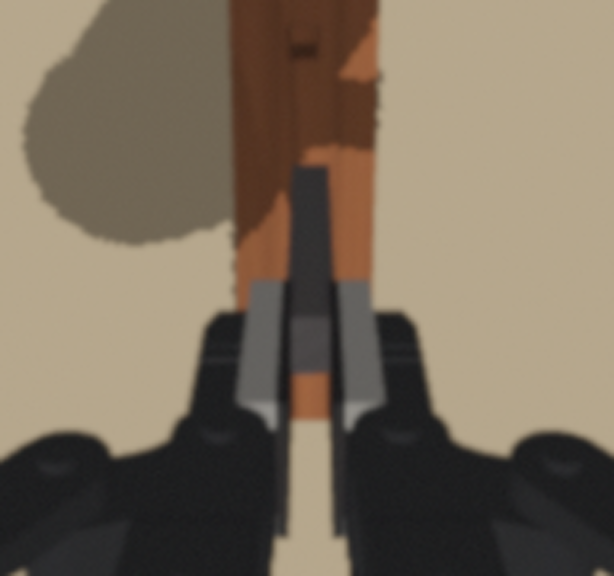

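Run:
```python
from h import *
from scipy.spatial.transform import Rotation as Ro
s=arm.read_state()
p,im=load("w5")
f=lambda a:np.array(a,float)/3.2+[159.7,149.7]
T=Ro.from_quat(s["ee_rot"]).as_matrix();P=np.array(s["position"])
for q,dz in (([310,166],-52.2),([311,318],13.8),([311,373],13.8)):
    X=onplane(p,f([q]),P[2]+dz)[0];print(np.round(X,2),"tool",np.round(T.T@(X-P),2))
print(T.round(3))
```

```text
[484.31 294.3  149.16] tool [ 6.22  0.21 52.19]
[483.65 294.13 215.16] tool [  6.77   0.1  -13.81]
[493.4  292.48 215.16] tool [ -3.13   0.12 -13.8 ]
[[-0.986  0.169  0.002]
 [ 0.169  0.986  0.002]
 [-0.001  0.003 -1.   ]]
```

>>> servo_tool(rows=[[[2, -76, -160, 0, 0, 0, -0.11], [2, -153, -318.5, 0, 0, 0, -0.22], [2, -153, -318.5, 0, 0, 0, -0.22], [2, -153, -318.5, 0, 0, 0, -0.22], [2, -153, -318.5, 0, 0, 0, -0.22], [2, -153, -318.5, 0, 0, 0, -0.22], [2, -153, -318.5, 0, 0, 0, -0.22], [2, -153, -318.5, 18, 0, 0, -0.22], [2, -153, -318.5, 18, 0, 0, -0.22], [2, -153, -318.5, 18, 0, 0, -0.22]]])

```text
clock: 7.15
position: [587.4, -46.3, 181.8]
ee_rot: [-0.026, 1.0, -0.0, -0.0]
contact_force: [0.5, -0.5, 0.8]
gripper_width: 5.9
grasp_force: 58.8
```

Run:
```python
from h import *
from scipy.spatial.transform import Rotation as Ro
s=arm.read_state();print(s["position"],s["ee_rot"],s["clock"],s["gripper_width"],s["contact_force"],s["wrist_torque"])
p,im=shot("wrist","w6")
g=cv2.cvtColor(im,cv2.COLOR_RGB2GRAY)
print(np.round(proj(p,[[548.3,-47.8,124],[562,-47,124],[579.5,-46.5,130],[534.5,-47.8,124],[548,-33.8,124],[548,-61.8,124]]),1))
u=proj(p,[[560,-47,124]])[0].astype(int)
for y in range(u[1]-40,u[1]+56,2): print(y,' '.join('%3d'%v for v in g[y,u[0]-36:u[0]+40:2]))
print(u)
```

```text
[587.35474192 -46.31255548 181.83730734] [-2.60201860e-02  9.99661378e-01 -1.37752240e-04 -2.44554431e-04] 7.15 5.856100740448084 [ 0.54939307 -0.53390985  0.81784865] [ 0.01632376  0.01773651 -0.05610448]
[[259.  156.2]
 [259.1 175.7]
 [258.5 202.6]
 [260.2 135.7]
 [279.8 156.8]
 [238.3 154.7]]
132  66  69 156 214 219 219 220 220 220 215 193 157 114  91  85  84  86  86  86  87  86  86  89 123 191 221 225 225 225 225 225 225 224 194 103  72  72  71
134  66  80 186 216 218 219 219 219 214 195 143 109  87  83  85  88  97 111 115 106  98  91  86  87 124 197 223 225 224 225 224 224 224 217 141  67  72  73
136  63 101 198 216 217 217 217 212 198 151 121  90  84  99 127 160 185 196 197 193 184 166 128  95  90 148 214 223 223 223 223 223 223 221 163  65  70  71
138  61 125 205 215 216 216 215 182 149 129 103  89 125 180 204 215 220 220 220 219 217 214 201 170 122 107 191 219 221 220 220 220 220 219 183  68  70  70
140  60 142 210 215 215 216 214 173 131 123  99 149 195 216 220 221 220 220 219 218 218 218 216 211 193 151 166 216 220 220 219 219 220 219 199  80  68  69
142  59 143 211 215 215
[... 5994 characters left out ...]
98  99 101 102 102 104 106 105 104 104 103 101  94 114 146 148 151
220 120 119 126 146 150 150 150 150 150 150 150 150 150 137  65  42  40  41  41  42  89 131 119 109 102  99 101 102 104 104 104 104  99  95 134 149 149 149
222 143 144 146 150 150 150 151 150 150 150 149 149 150 136  65  43  40  40  41  43  97 147 147 142 135 117 106  99  99 101 103 102  96 109 144 150 150 150
224 179 153 149 150 151 150 150 150 150 132 122 122 130 134  61  42  42  42  42  43  93 148 150 150 149 146 141 132 116 105 100  97 104 137 149 150 150 150
226 171 149 150 150 150 150 150 150 147 127 142 140 128 124  57  40  41  39  43  43  91 146 150 150 150 150 150 150 146 140 134 129 137 149 150 150 150 150
[259 172]
```

>>> servo_tool(rows=[[[2, 10, -55, 0, 0, 0, 0], [2, 10, -55, 0, 0, 0, 0], [2, 10, -55, 0, 0, 0, 0]]])

```text
clock: 7.58
position: [580.5, -102.2, 182.3]
ee_rot: [-0.025, 1.0, 0.0, 0.001]
contact_force: [0.4, -1.2, -1.1]
gripper_width: 5.5
grasp_force: 58.9
```

Run:
```python
from h import *
s=arm.read_state();print(s["position"],s["ee_rot"],s["clock"],s["contact_force"])
p,im=shot("wrist","w7")
g=cv2.cvtColor(im,cv2.COLOR_RGB2GRAY)
print(np.round(proj(p,[[548.3,-47.8,124],[562,-47,124],[534.5,-47.8,124],[548,-33.8,124],[548,-61.8,124]]),1))
u=proj(p,[[552,-47,124]])[0].astype(int)
print(u[0]-26)
for y in range(u[1]-26,u[1]+30,1): print(y,' '.join('%3d'%v for v in g[y,u[0]-26:u[0]+28:1]))
```

```text
[ 580.49306143 -102.22232506  182.32825539] [-2.52538415e-02  9.99680934e-01  7.55912748e-05  5.16749528e-04] 7.575 [ 0.40480699 -1.23304731 -1.05341966]
[[339.3 170. ]
 [337.8 188.8]
 [342.1 150.2]
 [359.2 170.6]
 [319.3 168.5]]
313
149  84  84  83  84  84  84  84  84  84  85  85  86  85  85  86  86  85  85  85  86  88  92  98 106 116 124 128 129 129 129 128 125 124 123 123 124 126 125 125 126 125 125 124 115  90  53  25  22  23  26  26  26  26  27
150  83  83  83  84  84  84  84  84  84  84  85  84  85  85  86  86  86  86  89  94 104 120 135 148 159 169 175 176 176 175 172 167 159 149 140 134 131 128 125 124 124 124 123 115  92  57  26  22  24  26  25  26  27  27
151  83  84  83  84  84  85  84  84  84  84  85  84  84  85  85  86  89  97 109 124 144 164 178 188 195 201 204 205 205 204 202 198 192 184 175 165 155 142 134 128 125 124 123 117  96  60  30  21  25  25  25  26  26  25
152  82  83  84  83  84  84  84  83  84  84  85  84  85  86  87  93 108 129 150 167 183 197 206 210 212 214 214 214 214 213 212 210 207 205 200 194 184 170 155 142 131 126 124 118  99  64  29  21  22  27  2
[... 10753 characters left out ...]
  97  99 103 106 106 105 105 105 105 105
202 105 105 105 105 106 106 107 106 106 107 106 106 107 106 106 106 106 106 107 107 106 106 106 106 105 105 105 105 105 106 106 106 105 105 105 105 105 104 105 106 105 104 100  97  98 101 105 106 105 104 104 105 105 105
203 105 105 106 105 105 106 107 107 107 107 107 106 106 105 106 106 106 106 106 106 106 106 106 105 105 105 105 105 106 106 105 106 105 105 104 105 106 104 105 105 105 101  97  96  99 103 105 106 105 105 105 105 105 104
204 105 105 105 106 105 105 106 107 107 107 106 107 106 107 106 107 106 106 106 106 106 106 105 105 104 104 105 105 106 105 105 105 105 105 105 104 105 105 105 104 103  99  96  96 101 103 105 104 104 105 105 105 105 105
```

Run:
```python
from h import *
from scipy.spatial.transform import Rotation as Ro
p,im=load("w6");g=cv2.cvtColor(im,cv2.COLOR_RGB2GRAY).astype(float)
P=np.array([587.35,-46.31,181.84]);T=Ro.from_quat([-.02602,.99966,-.00014,-.00024]).as_matrix()
for y in range(198,204):print(y,g[y,246:268].astype(int))
for y in (204,210,220,230,240,250):
    r=g[y,240:275]; print(y,r.astype(int))
for z in (129.64,):
    for y,x in ((200.8,251),(200.8,256.6),(200.8,262.2)):
        X=onplane(p,[[x,y]],z)[0];print(X.round(2),(T.T@(X-P)).round(2))
```

```text
198 [104 104 103 103 103 104 103 103 102 103 102 103 103 103 103 103 103 104
 104 105 105 105]
199 [103 103 103 103 104 102 102 102 103 102 103 103 103 102 102 102 103 104
 105 105 105 105]
200 [103 104 103 104 102  99  97  96  95  95  95  95  95  95  95  96 100 102
 104 104 105 105]
201 [104 103 104 103  99  89  79  76  76  75  75  76  75  75  76  79  88  99
 103 104 105 105]
202 [103 104 104 103  95  77  61  54  52  53  54  53  54  53  53  59  78  94
 103 105 104 104]
203 [103 103 103 102  94  71  51  43  43  43  44  43  43  44  44  49  70  93
 103 104 105 105]
204 [103 104 103 103 103 104 104 103 105 102  93  70  48  42  42  41  42  43
  41  42  41  47  68  92 103 104 105 105 105 105 104 104 104 104 103]
210 [ 94  96  98  99  98  99 101 101 102  99  86  62  45  42  41  42  41  40
  42  42  41  43  60  83  98 103 104 103 104 103 103 104 104 105 104]
220 [150 150 150 150 150 150 150 150 148 137 105  65  46  42  41  40  41  41
  40  41  41  42  57  89 120 131 127 119 115 109 104 102 100  99  99]
230 [150 171 186 193 195 193 188 176 155 122  79  49  42  43  42  42  43  42
  42  42  41  43  48  79 119 142 149 150 150 150 150 150 150 150 150]
240 [89 88 87 86 87 87 86 76 54 30 27 34 38 41 41 41 42 43 41 41 42 40 36 29
 29 50 75 85 87 87 88 87 87 88 91]
250 [86 87 86 87 87 86 79 60 37 28 34 51 58 61 60 61 61 60 60 59 57 58 52 38
 27 35 59 79 85 87 87 87 87 86 86]
[578.56 -51.69 129.64] [ 9.03 -4.9  52.21]
[578.35 -47.84 129.64] [ 9.04 -1.05 52.2 ]
[578.15 -44.   129.64] [ 9.04  2.8  52.2 ]
```

>>> servo_tool(rows=[[[2, 10.3, 56.3, 0, 0, 0, 0.03], [2, 10.3, 56.3, 0, 0, 0, 0.03], [2, 10.3, 56.3, 3, 0, 0, 0.03], [2, 10.3, 56.3, 5, 0, 0, 0.03], [2, 10.3, 56.3, 6, 0, 0, 0.03], [2, 10.3, 56.3, 6.5, 0, 0, 0.03], [2, 10.3, 56.3, 6.5, 0, 0, 0.03]]])

```text
clock: 8.5
position: [567.1, -47.1, 175.2]
ee_rot: [-0.01, 1.0, -0.0, -0.0]
contact_force: [0.4, -0.4, -0.6]
gripper_width: 5.8
grasp_force: 59.0
```

>>> servo_tool(rows=[[[2, 0, 0, 0.5, 0, 0, 0], [2, 0, 0, 1, 0, 0, 0], [2, 0, 0, 1, 0, 0, 0]]])

```text
clock: 8.88
position: [567.1, -46.7, 174.3]
ee_rot: [-0.01, 1.0, -0.0, -0.0]
contact_force: [-0.4, -0.0, -0.7]
gripper_width: 5.6
grasp_force: 59.0
```

>>> servo_tool(rows=[[[2, 0, 0, 1, 0, 0, 0], [2, 0, 0, 2, 0, 0, 0], [2, 0, 0, 3, 0, 0, 0], [2, 0, 0, 3, 0, 0, 0]]])

```text
clock: 9.38
position: [567.0, -46.7, 171.2]
ee_rot: [-0.01, 1.0, -0.0, -0.0]
contact_force: [0.0, 0.4, -0.6]
gripper_width: 5.9
grasp_force: 59.0
```

>>> servo_tool(rows=[[[2, 0, 0, 1, 0, 0, 0], [2, 0, 0, 2, 0, 0, 0], [2, 0, 0, 3, 0, 0, 0], [2, 0, 0, 4, 0, 0, 0], [2, 0, 0, 5, 0, 0, 0], [2, 0, 0, 5, 0, 0, 0]]])

```text
clock: 10.12
position: [567.1, -46.8, 166.2]
ee_rot: [-0.01, 1.0, -0.0, -0.0]
contact_force: [0.6, 0.3, -0.6]
gripper_width: 5.5
grasp_force: 59.0
```

>>> servo_tool(rows=[[[2, 0, 1.2, 0, 0, 0, 0], [2, 0, 1.2, 0, 0, 0, 0], [2, 0, 1.2, 0, 0, 0, 0]]])

```text
clock: 10.5
position: [567.1, -45.6, 166.3]
ee_rot: [-0.01, 1.0, -0.0, 0.0]
contact_force: [0.5, -0.3, -0.8]
gripper_width: 6.0
grasp_force: 59.0
```

>>> servo_tool(rows=[[[2, 0, -1.2, 0, 0, 0, 0], [2, 0, -2.4, 0, 0, 0, 0], [2, 0, -2.4, 0, 0, 0, 0]]])

```text
clock: 10.88
position: [567.3, -47.7, 166.3]
ee_rot: [-0.01, 1.0, 0.0, 0.0]
contact_force: [-0.4, 1.7, 0.2]
gripper_width: 5.7
grasp_force: 59.0
```

>>> servo_tool(rows=[[[2, 1, 1.2, 0, 0, 0, 0], [2, 2, 1.2, 0, 0, 0, 0], [2, 2, 1.2, 0, 0, 0, 0]]])

```text
clock: 11.25
position: [565.5, -46.8, 166.4]
ee_rot: [-0.01, 1.0, -0.0, 0.001]
contact_force: [1.1, 0.0, -0.5]
gripper_width: 6.1
grasp_force: 59.0
```

>>> servo_tool(rows=[[[2, -2, 1.2, 0, 0, 0, 0], [2, -2, 2.5, 0, 0, 0, 0], [2, -2, 2.5, 0, 0, 0, 0]]])

```text
clock: 11.62
position: [566.8, -44.8, 166.3]
ee_rot: [-0.01, 1.0, -0.0, -0.0]
contact_force: [-0.4, -3.0, -0.2]
gripper_width: 5.4
grasp_force: 59.1
```

>>> servo_tool(rows=[[[2, 2, -2.5, 0, 0, 0, 0], [2, 4, -2.5, 0, 0, 0, 0], [2, 4, -2.5, 0, 0, 0, 0]]])

```text
clock: 12.0
position: [564.2, -46.4, 166.6]
ee_rot: [-0.01, 1.0, 0.0, 0.002]
contact_force: [3.4, -0.2, -3.0]
gripper_width: 6.1
grasp_force: 58.8
```

>>> servo_tool(rows=[[[2, -2.9, 0.5, 0, 0, 0, 0], [2, -2.9, 0.5, 4, 0, 0, 0], [2, -2.9, 0.5, 8, 0, 0, 0], [2, -2.9, 0.5, 12, 0, 0, 0], [2, -2.9, 0.5, 16, 0, 0, 0], [2, -2.9, 0.5, 20, 0, 0, 0], [2, -2.9, 0.5, 20, 0, 0, 0]]])

```text
clock: 12.88
position: [565.9, -46.3, 145.8]
ee_rot: [-0.01, 1.0, 0.0, -0.0]
contact_force: [1.9, 0.3, -2.2]
gripper_width: 5.8
grasp_force: 59.0
```

>>> servo_tool(rows=[[[2, 0, 0, 4, 0, 0, 0], [2, 0, 0, 8, 0, 0, 0], [2, 0, 0, 11, 0, 0, 0], [2, 0, 0, 13, 0, 0, 0], [2, 0, 0, 13, 0, 0, 0]]])

```text
clock: 13.5
position: [566.0, -46.2, 133.0]
ee_rot: [-0.01, 1.0, 0.0, -0.0]
contact_force: [1.7, 0.4, -0.4]
gripper_width: 5.9
grasp_force: 59.0
```

>>> servo_tool(rows=[[[2, -0.5, 0, 1, 0, 0, 0], [2, -0.5, 0, 2, 0, 0, 0], [2, -0.5, 0, 3, 0, 0, 0], [2, -0.5, 0, 3.5, 0, 0, 0], [2, -0.5, 0, 3.5, 0, 0, 0]]])

```text
clock: 14.12
position: [566.2, -46.3, 129.6]
ee_rot: [-0.01, 1.0, -0.0, -0.0]
contact_force: [0.5, -0.8, -0.4]
gripper_width: 5.9
grasp_force: 59.0
```

>>> servo_tool(rows=[[[2, 0, 0, 0.5, 0, 0, 0], [2, 0, 0, 1, 0, 0, 0], [2, 0, 0, 1, 0, 0, 0]]])

```text
clock: 14.5
position: [566.4, -46.3, 128.7]
ee_rot: [-0.01, 1.0, -0.0, -0.0]
contact_force: [-0.6, -0.1, -0.4]
gripper_width: 5.8
grasp_force: 59.0
```

>>> servo_tool(rows=[[[2, 0, 0, 1, 0, 0, 0], [2, 0, 0, 2, 0, 0, 0], [2, 0, 0, 3, 0, 0, 0], [2, 0, 0, 3, 0, 0, 0]]])

```text
clock: 15.0
position: [566.4, -46.3, 125.7]
ee_rot: [-0.01, 1.0, -0.0, -0.0]
contact_force: [-0.2, -0.1, 0.1]
gripper_width: 5.7
grasp_force: 59.0
```

>>> servo_tool(rows=[[[8, 0, 0, 0, 0, 0, 0], [12, 0, 0, 0, 0, 0, 0], [16, 0, 0, 0, 0, 0, 0], [20, 0, 0, 0, 0, 0, 0], [24, 0, 0, 0, 0, 0, 0], [24, 0, 0, 0, 0, 0, 0]]])

```text
clock: 15.75
position: [566.5, -46.3, 125.8]
ee_rot: [-0.01, 1.0, -0.0, 0.0]
contact_force: [-0.7, -0.8, -0.3]
gripper_width: 24.1
grasp_force: 0.0
```

Run:
```python
from h import *
s=arm.read_state();print(s["position"],s["clock"],s["contact_force"])
p,im=shot("wrist","w8")
g=cv2.cvtColor(im,cv2.COLOR_RGB2GRAY)
for z in (139.5,124,120): print(z,np.round(proj(p,[[557.6,-47.5,z],[567.6,-47.3,z],[562.6,-43.5,z],[562.6,-51.5,z]]),1).tolist())
u=proj(p,[[562,-47,120]])[0].astype(int);print(u-36)
for y in range(u[1]-40,u[1]+40,2): print(y,' '.join('%3d'%v for v in g[y,u[0]-36:u[0]+40:2]))
```

```text
[566.50898505 -46.25393171 125.82401947] 15.75 [-0.72922119 -0.80739473 -0.30558411]
139.5 [[256.6, 249.5], [256.5, 267.2], [264.5, 258.6], [248.2, 258.3]]
124 [[256.6, 234.7], [256.5, 251.2], [263.8, 243.2], [248.9, 242.9]]
120 [[256.6, 231.3], [256.5, 247.5], [263.6, 239.6], [249.1, 239.4]]
[221 202]
198 130 130 131 131 130 130 112  88  89 116 128 156 171 177 177 177 177 177 175 167 135 128 127 125 122 110  94  82  78  95 126 128 129 129 129 129 128 117
200 128 129 129 129 129 128 105  88 106 166 153 131 133 133 132 133 132 131 130 129 128 127 126 125 125 125 120 102  81  88 121 128 128 128 128 128 127 102
202 129 129 129 129 129 126  99  96 118 138 135 130 132 131 130 130 128 128 128 128 128 126 124 124 125 127 129 124 100  83 118 130 130 130 129 129 126  79
204 127 129 129 129 129 122  99 115 127 128 130 130 131 129 129 128 128 128 127 128 126 126 124 125 126 129 130 128 120  94 112 129 129 129 129 128 116  55
206 118 129 128 129 128 119 112 126 128 129 131 131 130 130 129 127 127 127 127 127 126 125 125 126 129 129 128 127 125 115 107 126 127 127 127 124  88  27
208  93 125 129 
[... 4743 characters left out ...]
 155 155 154 154 156 160 165 170 174 173 115  26  21  23  31  76  91  91  92
270  91  84  47  25  20  21  48 135 156 145 146 165 165 152 139 154 156 157 156 156 157 156 155 155 154 153 155 158 161 107  27  22  23  28  67  90  91  91
272  92  82  42  24  24  21  50 136 153 138 170 191 192 182 161 156 157 156 156 156 157 156 157 156 156 156 155 155 151 105  30  23  25  26  61  90  91  91
274  94  80  37  23  23  21  64 140 143 151 185 198 198 186 160 156 156 157 157 156 157 157 156 156 157 156 156 156 154 110  30  24  23  25  52  89  95  95
276 119  95  45  30  21  23  70 139 136 169 194 199 196 175 158 156 156 157 157 157 157 156 156 157 157 156 156 157 155 121  37  21  25  34  62 111 119 118
```

>>> servo_tool(rows=[[[24, 0, 0, -12, 0, 0, 0], [10, -8, -0.5, -12, 0, 0, 0], [0, -8, -0.5, -12, 0, 0, 0], [0, -8, -0.5, -12, 0, 0, 0], [0, -8, -0.5, -4, 0, 0, 0], [0, -8, -0.5, 2, 0, 0, 0], [0, -8, -0.5, 4, 0, 0, 0], [0, -8, -0.5, 4, 0, 0, 0]]])

```text
clock: 16.8
position: [574.4, -46.6, 121.5]
ee_rot: [-0.01, 1.0, -0.0, -0.0]
contact_force: [0.4, -0.1, 0.6]
gripper_width: -0.0
grasp_force: 0.0
```

>>> servo_tool(rows=[[[0, 0, 0, 0.5, 0, 0, 0], [0, 0, 0, 1, 0, 0, 0], [0, 0, 0, 1, 0, 0, 0]]])

```text
clock: 17.18
position: [574.5, -46.6, 120.9]
ee_rot: [-0.01, 1.0, 0.0, 0.0]
contact_force: [1.0, 0.7, 0.3]
gripper_width: 0.2
grasp_force: 0.0
```

>>> servo_tool(rows=[[[0, 0, 0, 0.5, 0, 0, 0], [0, 0, 0, 1, 0, 0, 0], [0, 0, 0, 1, 0, 0, 0]]])

```text
clock: 17.55
position: [574.7, -46.6, 120.0]
ee_rot: [-0.01, 1.0, -0.0, 0.0]
contact_force: [-0.2, -0.8, 1.4]
gripper_width: 0.2
grasp_force: 0.4
```

>>> servo_tool(rows=[[[0, 0, 0, 0.5, 0, 0, 0], [0, 0, 0, 1, 0, 0, 0], [0, 0, 0, 1, 0, 0, 0]]])

```text
clock: 17.92
position: [575.2, -46.6, 119.5]
ee_rot: [-0.011, 1.0, -0.0, 0.001]
contact_force: [0.5, -0.9, 5.9]
gripper_width: -0.1
grasp_force: 2.4
```

>>> servo_tool(rows=[[[0, 0, 0, -40, 0, 0, 0], [40, 0, -20, -76, 0, 0, 0], [85, 38, -214, -76, 0, 0, 0], [85, 38, -214, -76, 0, 0, 0], [85, 38, -214, -76, 0, 0, 0], [85, 38, -214, -76, 0, 0, 0], [85, 38, -214, -76, 0, 0, 0], [85, 38, -214, -76, 0, 0, 0]]])

```text
clock: 18.92
position: [541.1, -260.1, 194.5]
ee_rot: [-0.011, 1.0, 0.0, -0.0]
contact_force: [0.5, -0.5, -0.4]
gripper_width: 85.0
grasp_force: 0.0
```

Run:
```python
from h import *
s=arm.read_state();print(s["position"],s["ee_rot"],s["clock"],s["contact_force"],np.abs(s["joint_vel"]).max())
p,im=shot("wrist","w9")
g=cv2.cvtColor(im,cv2.COLOR_RGB2GRAY)
h=cv2.cvtColor(im,cv2.COLOR_RGB2HSV)
C=[540.5,-261]
u=proj(p,[[*C,42]])[0];print(u,im.shape,proj(p,[[C[0]+15,C[1],42],[C[0],C[1]+15,42],[C[0]+26,C[1],42]]).round(1).tolist())
u=u.astype(int);print(u-44)
for y in range(u[1]-44,u[1]+44,2): print(y,' '.join('%3d'%v for v in g[y,u[0]-44:u[0]+46:2]))
S,V=h[:,:,1].astype(int),h[:,:,2].astype(int)
m=((S<35)&(V>40)).astype(np.uint8);n,l,st,ce=cv2.connectedComponentsWithStats(m)
print(st[st[:,4]>300],l[u[1],u[0]+30])
```

```text
[ 541.07510326 -260.09763153  194.46053135] [-1.10449363e-02  9.99938908e-01  2.73634052e-04 -3.37762009e-04] 18.925 [ 0.45490419 -0.45549203 -0.35611187] 0.010834759832909675
[256.60615255 173.25608417] (384, 512, 3) [[256.3, 187.4], [271.5, 173.6], [256.0, 197.4]]
[212 129]
129 148 148 149 149 148 148 146 174 177 146 132 145 192 205 204 200 204 206 207 207 208 208 208 208 208 208 208 208 208 206 207 202 205 202 160 141 136 157 168 152 149 148 149 149 148
131 149 148 149 149 149 149 164 199 203 196 178 179 200 203 206 207 206 206 207 207 207 207 207 208 207 208 208 208 208 208 208 205 206 204 183 167 185 202 203 183 151 148 149 148 148
133 148 148 148 149 149 149 164 198 204 203 196 195 204 205 206 206 206 206 206 206 207 206 207 207 207 207 208 207 207 207 207 207 208 206 199 199 202 207 205 182 151 148 148 149 148
135 148 148 148 147 143 146 155 191 203 198 200 204 204 205 205 205 205 206 206 206 206 206 206 206 207 207 207 207 207 207 207 207 207 207 206 200 194 205 199 162 148 147 148 149 148
137 148 148 149 145 122 130 144 181 198 202 203 204 204 205 204 205 205 205 205 205 206
[... 6918 characters left out ...]
89  87  88  88  87  88  88  87  88  88  88  87  88  87  88  88  89  88  87  88  88  88  87  87  88  88  88  87  87  88  88  88  88  86  87  88  89  88  88  88  88  88  87
215  87  88  88  88  87  88  87  88  88  88  88  87  88  88  88  89  88  88  88  88  87  88  87  88  88  87  87  89  87  89  88  88  88  88  87  88  88  87  88  88  88  87  88  88  88
[[     0      0    512    384 162051]
 [   181      0    136     56   4997]
 [   345     87    167    173  18990]
 [   211    118     93     91   5655]
 [   206    224     66     74   2009]
 [   125    251     39     55    722]
 [   350    251     39     55    740]
 [   382    250     35     36    607]
 [   333    319     27     36    364]] 16
```

Run:
```python
from h import *
def kw(name,C,z,thr,a0,r0=16,r1=20.5):
    p,im=load(name);g=cv2.cvtColor(im,cv2.COLOR_RGB2GRAY).astype(np.float32)
    for r in np.arange(r0,r1,.75):
        a=np.linspace(a0-.7,a0+.7,281);X=np.c_[C[0]+r*np.cos(a),C[1]+r*np.sin(a),0*a+z]
        u=proj(p,X).astype(np.float32);v=cv2.remap(g,u[:,0],u[:,1],1).ravel()
        d=np.where(v<thr)[0]; 
        if len(d):print(r,"edges",a[d[0]].round(3),a[d[-1]].round(3),"mid",((a[d[0]]+a[d[-1]])/2).round(3),"w",(2*r*np.sin((a[d[-1]]-a[d[0]])/2)).round(1))
kw("w9",(540.5,-261),42,95,-.35)
```

```text
16.0 edges -0.695 -0.1 mid -0.397 w 9.4
16.75 edges -0.67 -0.115 mid -0.392 w 9.2
17.5 edges -0.66 -0.135 mid -0.397 w 9.1
18.25 edges -0.645 -0.145 mid -0.395 w 9.0
19.0 edges -0.635 -0.155 mid -0.395 w 9.0
19.75 edges -0.625 -0.165 mid -0.395 w 9.0
```

>>> servo_tool(rows=[[[85, 0.6, 0.1, 50, 0, 0, 0.15], [85, 0.6, 0.1, 100, 0, 0, 0.3], [85, 0.6, 0.1, 140, 0, 0, 0.41], [85, 0.6, 0.1, 165, 0, 0, 0.41], [75, 0.6, 0.1, 178.5, 0, 0, 0.41], [68, 0.6, 0.1, 178.5, 0, 0, 0.41], [62, 0.6, 0.1, 178.5, 0, 0, 0.41]]])

```text
clock: 19.85
position: [541.5, -261.1, 17.6]
ee_rot: [0.193, 0.981, -0.0, 0.001]
contact_force: [-0.3, -0.1, -0.0]
gripper_width: 62.0
grasp_force: 0.0
```

>>> servo_tool(rows=[[[58, 0, 0, 0, 0, 0, 0], [54, 0, 0, 0, 0, 0, 0], [50, 0, 0, 0, 0, 0, 0], [44, 0, 0, 0, 0, 0, 0], [40, 0, 0, 0, 0, 0, 0], [40, 0, 0, 0, 0, 0, 0], [40, 0, 0, 0, 0, 0, 0]]])

```text
clock: 20.72
position: [541.3, -261.1, 18.0]
ee_rot: [0.193, 0.981, 0.0, 0.001]
contact_force: [-0.9, 3.2, 6.1]
gripper_width: 50.3
grasp_force: 61.1
```

>>> servo_tool(rows=[[[40, 0, 0, -10, 0, 0, 0], [40, 0, 0, -40, 0, 0, 0], [40, 0, 0, -90, 0, 0, 0], [40, 0, 0, -137, 0, 0, 0], [40, 0, 0, -137, 0, 0, 0]]])

```text
clock: 21.35
position: [542.4, -262.1, 157.8]
ee_rot: [0.193, 0.981, -0.0, 0.004]
contact_force: [0.7, 0.3, -4.1]
gripper_width: 50.6
grasp_force: 63.4
```

>>> servo_tool(rows=[[[40, 37, 100, 0, 0, 0, -0.15], [40, 73.8, 201.5, 0, 0, 0, -0.3], [40, 73.8, 201.5, 0, 0, 0, -0.415], [40, 73.8, 201.5, 0, 0, 0, -0.415], [40, 73.8, 201.5, 0, 0, 0, -0.415], [40, 73.8, 201.5, 0, 0, 0, -0.415], [40, 73.8, 201.5, 0, 0, 0, -0.415]]])

```text
clock: 22.22
position: [548.0, -47.9, 152.6]
ee_rot: [-0.012, 1.0, -0.0, -0.001]
contact_force: [-0.1, 0.0, -2.7]
gripper_width: 50.1
grasp_force: 63.9
```

Run:
```python
from h import *
s=arm.read_state();print(s["position"],s["ee_rot"],s["clock"],s["contact_force"],s["wrist_torque"])
p,im=shot("wrist","w10")
g=cv2.cvtColor(im,cv2.COLOR_RGB2GRAY)
z=s["position"][2]+24;C=[547,-47.5]
u=proj(p,[[*C,z]])[0];print(z,u,proj(p,[[C[0]+15,C[1],z],[C[0],C[1]+15,z],[C[0]+26,C[1],z]]).round(1).tolist())
u=u.astype(int);print(u-60)
for y in range(u[1]-60,min(384,u[1]+66),3): print(y,' '.join('%3d'%v for v in g[y,u[0]-60:u[0]+62:3]))
```

```text
[547.98342963 -47.86876836 152.62559008] [-1.20127512e-02  9.99927524e-01 -8.61240666e-05 -7.95117680e-04] 22.225 [-0.08820785  0.00632572 -2.74265744] [ 0.02224385 -0.05892723 -0.03957066]
176.62559008194702 [259.71506792 275.8117783 ] [[258.8, 302.1], [292.1, 276.4], [258.2, 320.1]]
[199 215]
215 118 118 118 118 118 119 117  94  82  81  81  80  81  81  80  79  80  79  79  79  77  79  77  76  76  76  75  75  74  74  73  78 110 117 118 116 117 117 117 117 117
218 118 118 118 118 118 118 101  81  82  81  81  81  80  81  81  79  80  79  80  79  78  78  78  77  76  76  75  76  73  74  74  73  80 115 117 118 117 117 117 117 117
221 118 119 118 118 118 112  83  82  81  81  82  82  81  81  81  81  79  80  80  79  80  78  77  77  77  76  76  75  75  74  74  73  73  95 117 117 117 117 117 117 117
224 118 118 118 118 117  94  82  82  82  82  81  81  80  82  85  92  99 106 106 106 106 104 103  96  86  78  76  75  74  74  74  73  73  75 112 117 117 117 116 117 117
227 118 119 118 118 113  83  80  81  81  81  81  88 101 108 107 105 106 109 109 109 110 109 107 105 105 108 103  90  77  74  74  74 
[... 5551 characters left out ...]
 153 153 153 152 153 129  29
329 151 199 199 199 194 165 153 153 153 153 153 153 153 153 153 153 153 153 153 153 153 153 153 153 153 153 154 153 153 153 153 153 153 153 153 153 153 153 153  98  27
332 172 201 199 196 186 154 153 153 153 154 153 153 153 153 153 153 153 153 153 153 153 153 153 153 153 153 153 153 153 153 153 153 153 153 153 153 153 153 150  63  24
335 154 199 199 195 163 153 153 153 153 153 153 153 153 153 153 153 152 153 153 153 153 153 153 153 153 153 153 153 153 154 153 152 153 153 153 153 152 153 141  38  26
338 111 198 197 189 153 153 153 153 152 153 153 153 153 153 153 153 153 153 153 153 153 153 153 153 153 153 153 153 154 153 153 153 153 153 153 153 153 153 127  28  27
```

>>> servo_tool(rows=[[[40, -1.8, 1.3, 0, 0, 0, -0.015], [40, -1.8, 1.3, 4, 0, 0, -0.015], [40, -1.8, 1.3, 7, 0, 0, -0.015], [40, -1.8, 1.3, 8, 0, 0, -0.015], [40, -1.8, 1.3, 8, 0, 0, -0.015]]])

```text
clock: 22.9
position: [550.3, -45.4, 145.2]
ee_rot: [-0.02, 1.0, -0.0, -0.0]
contact_force: [-0.3, 0.6, -2.8]
gripper_width: 50.4
grasp_force: 63.9
```

>>> servo_tool(rows=[[[40, 0, 0, 1, 0, 0, 0], [40, 0, 0, 2, 0, 0, 0], [40, 0, 0, 3, 0, 0, 0], [40, 0, 0, 3, 0, 0, 0]]])

```text
clock: 23.4
position: [550.2, -45.5, 142.2]
ee_rot: [-0.02, 1.0, -0.0, -0.0]
contact_force: [-0.1, 1.3, -3.4]
gripper_width: 50.7
grasp_force: 63.9
```

>>> servo_tool(rows=[[[40, 0.4, -1, 0, 0, 0, 0], [40, 0.4, -1, 0, 0, 0, 0], [40, 0.4, -1, 0.7, 0, 0, 0], [40, 0.4, -1, 1.5, 0, 0, 0], [40, 0.4, -1, 1.5, 0, 0, 0]]])

```text
clock: 24.02
position: [549.9, -46.4, 140.7]
ee_rot: [-0.02, 1.0, 0.0, -0.0]
contact_force: [0.1, 0.4, -3.7]
gripper_width: 50.2
grasp_force: 63.9
```

>>> servo_tool(rows=[[[40, 0, 0, 0.5, 0, 0, 0], [40, 0, 0, 1, 0, 0, 0], [40, 0, 0, 1, 0, 0, 0]]])

```text
clock: 24.4
position: [549.9, -46.5, 139.7]
ee_rot: [-0.02, 1.0, -0.0, -0.0]
contact_force: [-0.6, -0.1, -2.3]
gripper_width: 50.3
grasp_force: 63.9
```

>>> servo_tool(rows=[[[40, 0, 0, 0.5, 0, 0, 0], [40, 0, 0, 1, 0, 0, 0], [40, 0, 0, 1.5, 0, 0, 0], [40, 0, 0, 1.5, 0, 0, 0]]])

```text
clock: 24.9
position: [549.9, -46.5, 138.2]
ee_rot: [-0.02, 1.0, -0.0, -0.0]
contact_force: [0.2, -0.1, -3.7]
gripper_width: 50.4
grasp_force: 63.9
```

>>> servo_tool(rows=[[[40, 0, 0, 0.5, 0, 0, 0], [40, 0, 0, 1, 0, 0, 0], [40, 0, 0, 1.5, 0, 0, 0], [40, 0, 0, 1.5, 0, 0, 0]]])

```text
clock: 25.4
position: [549.9, -46.5, 136.7]
ee_rot: [-0.02, 1.0, -0.0, -0.0]
contact_force: [0.5, 0.4, -3.2]
gripper_width: 50.2
grasp_force: 63.9
```

>>> servo_tool(rows=[[[40, 0, 0, 0.5, 0, 0, 0], [40, 0, 0, 1, 0, 0, 0], [40, 0, 0, 1.5, 0, 0, 0], [40, 0, 0, 1.5, 0, 0, 0]]])

```text
clock: 25.9
position: [549.9, -46.5, 135.3]
ee_rot: [-0.02, 1.0, -0.0, -0.0]
contact_force: [-0.6, -0.1, -3.5]
gripper_width: 50.2
grasp_force: 63.9
```

>>> servo_tool(rows=[[[40, 0, 0, 1, 0, 0, 0], [40, 0, 0, 2, 0, 0, 0], [40, 0, 0, 3, 0, 0, 0], [40, 0, 0, 4, 0, 0, 0], [40, 0, 0, 5, 0, 0, 0], [40, 0, 0, 6, 0, 0, 0], [40, 0, 0, 7, 0, 0, 0], [40, 0, 0, 8, 0, 0, 0], [40, 0, 0, 8, 0, 0, 0]]])

```text
clock: 27.02
position: [549.9, -46.5, 127.2]
ee_rot: [-0.02, 1.0, -0.0, -0.0]
contact_force: [-0.2, 0.5, -4.3]
gripper_width: 50.2
grasp_force: 63.9
```

>>> servo_tool(rows=[[[40, 0, 0, 2, 0, 0, 0], [40, 0, 0, 4, 0, 0, 0], [40, 0, 0, 6, 0, 0, 0], [40, 0, 0, 8, 0, 0, 0], [40, 0, 0, 10, 0, 0, 0], [40, 0, 0, 11, 0, 0, 0], [40, 0, 0, 11, 0, 0, 0]]])

```text
clock: 27.9
position: [549.9, -46.5, 116.2]
ee_rot: [-0.02, 1.0, -0.0, -0.0]
contact_force: [0.0, -0.4, -4.0]
gripper_width: 50.4
grasp_force: 63.9
```

>>> servo_tool(rows=[[[40, 0, 0, 2, 0, 0, 0], [40, 0, 0, 4, 0, 0, 0], [40, 0, 0, 6, 0, 0, 0], [40, 0, 0, 8, 0, 0, 0], [40, 0, 0, 10, 0, 0, 0], [40, 0, 0, 12, 0, 0, 0], [40, 0, 0, 12, 0, 0, 0]]])

```text
clock: 28.78
position: [549.8, -46.5, 104.1]
ee_rot: [-0.02, 1.0, -0.0, -0.0]
contact_force: [0.1, 0.4, -3.5]
gripper_width: 50.3
grasp_force: 63.9
```

>>> servo_tool(rows=[[[40, 0, 0, 0.5, 0, 0, 0], [40, 0, 0, 1, 0, 0, 0], [40, 0, 0, 1.5, 0, 0, 0], [40, 0, 0, 2, 0, 0, 0], [40, 0, 0, 2, 0, 0, 0]]])

```text
clock: 29.4
position: [549.9, -46.5, 102.3]
ee_rot: [-0.02, 1.0, -0.0, -0.0]
contact_force: [0.0, -0.4, -4.1]
gripper_width: 50.2
grasp_force: 63.9
```

>>> servo_tool(rows=[[[40, 0, 0, 0.3, 0, 0, 0], [40, 0, 0, 0.6, 0, 0, 0], [40, 0, 0, 1, 0, 0, 0], [40, 0, 0, 1, 0, 0, 0]]])

```text
clock: 29.9
position: [550.0, -46.5, 102.0]
ee_rot: [-0.021, 1.0, -0.0, 0.0]
contact_force: [-2.7, 0.1, 3.0]
gripper_width: 50.5
grasp_force: 64.5
```

>>> servo_tool(rows=[[[40, 0, 0, 0.3, 0, 0, 0], [40, 0, 0, 0.6, 0, 0, 0], [40, 0, 0, 1, 0, 0, 0], [40, 0, 0, 1, 0, 0, 0]]])

```text
clock: 30.4
position: [550.1, -46.5, 102.0]
ee_rot: [-0.021, 1.0, -0.0, 0.0]
contact_force: [-5.0, 1.9, 10.4]
gripper_width: 50.3
grasp_force: 65.2
```

>>> servo_tool(rows=[[[40, 0, 0, 0.3, 0, 0, 0], [40, 0, 0, 0.6, 0, 0, 0], [40, 0, 0, 1, 0, 0, 0], [40, 0, 0, 1, 0, 0, 0]]])

```text
clock: 30.9
position: [550.1, -46.5, 101.4]
ee_rot: [-0.021, 1.0, -0.0, 0.0]
contact_force: [-5.8, 2.3, 11.3]
gripper_width: 49.9
grasp_force: 65.4
```

>>> servo_tool(rows=[[[40, 0, 0, 0.3, 0, 0, 0], [40, 0, 0, 0.6, 0, 0, 0], [40, 0, 0, 1, 0, 0, 0], [40, 0, 0, 1.3, 0, 0, 0], [40, 0, 0, 1.6, 0, 0, 0], [40, 0, 0, 2, 0, 0, 0], [40, 0, 0, 2, 0, 0, 0]]])

```text
clock: 31.78
position: [550.1, -46.5, 99.4]
ee_rot: [-0.021, 1.0, -0.0, 0.0]
contact_force: [-6.6, 1.6, 12.0]
gripper_width: 50.3
grasp_force: 65.4
```

>>> servo_tool(rows=[[[40, 0, 0, 0.3, 0, 0, 0], [40, 0, 0, 0.6, 0, 0, 0], [40, 0, 0, 1, 0, 0, 0], [40, 0, 0, 1.3, 0, 0, 0], [40, 0, 0, 1.5, 0, 0, 0], [40, 0, 0, 1.5, 0, 0, 0]]])

```text
clock: 32.52
position: [550.1, -46.5, 97.9]
ee_rot: [-0.021, 1.0, -0.0, 0.0]
contact_force: [-6.1, 1.6, 12.4]
gripper_width: 50.1
grasp_force: 65.4
```

>>> servo_tool(rows=[[[40, 0, 0, 0.3, 0, 0, 0], [40, 0, 0, 0.6, 0, 0, 0], [40, 0, 0, 1, 0, 0, 0], [40, 0, 0, 1, 0, 0, 0]]])

```text
clock: 33.02
position: [550.1, -46.5, 96.9]
ee_rot: [-0.021, 1.0, -0.0, 0.0]
contact_force: [-5.4, 1.1, 11.1]
gripper_width: 49.9
grasp_force: 65.4
```

>>> servo_tool(rows=[[[40, 0, 0, 0.25, 0, 0, 0], [40, 0, 0, 0.5, 0, 0, 0], [40, 0, 0, 0.5, 0, 0, 0]]])

```text
clock: 33.4
position: [550.1, -46.5, 96.4]
ee_rot: [-0.021, 1.0, -0.0, 0.0]
contact_force: [-5.7, 1.7, 11.5]
gripper_width: 50.5
grasp_force: 65.4
```

>>> servo_tool(rows=[[[40, 0, 0, 0.25, 0, 0, 0], [40, 0, 0, 0.5, 0, 0, 0], [40, 0, 0, 0.5, 0, 0, 0]]])

```text
clock: 33.78
position: [550.1, -46.5, 96.0]
ee_rot: [-0.021, 1.0, -0.0, 0.0]
contact_force: [-5.8, 1.8, 11.5]
gripper_width: 50.4
grasp_force: 65.4
```

>>> servo_tool(rows=[[[40, 0, 0, 0.25, 0, 0, 0], [40, 0, 0, 0.5, 0, 0, 0], [40, 0, 0, 0.5, 0, 0, 0]]])

```text
clock: 34.15
position: [550.1, -46.5, 95.9]
ee_rot: [-0.021, 1.0, -0.0, 0.001]
contact_force: [-6.6, 1.5, 14.5]
gripper_width: 50.6
grasp_force: 65.7
```

>>> servo_tool(rows=[[[40, 0, 0, 0.2, 0, 0, 0], [40, 0, 0, 0.4, 0, 0, 0], [40, 0, 0, 0.4, 0, 0, 0]]])

```text
clock: 34.52
position: [550.1, -46.5, 95.9]
ee_rot: [-0.021, 1.0, -0.0, 0.001]
contact_force: [-7.9, 2.3, 15.8]
gripper_width: 50.3
grasp_force: 65.9
```

>>> servo_tool(rows=[[[40, 0, 0, 0.25, 0, 0, 0], [40, 0, 0, 0.5, 0, 0, 0], [40, 0, 0, 0.5, 0, 0, 0]]])

```text
clock: 34.9
position: [550.1, -46.5, 95.9]
ee_rot: [-0.021, 1.0, -0.0, 0.001]
contact_force: [-8.7, 2.1, 19.0]
gripper_width: 50.3
grasp_force: 66.1
```

>>> servo_tool(rows=[[[46, 0, 0, 0, 0, 0, 0], [52, 0, 0, -1, 0, 0, 0], [60, 0, 0, -2, 0, 0, 0], [70, 0, 0, -2, 0, 0, 0], [80, 0, 0, -2, 0, 0, 0], [80, 0, 0, -2, 0, 0, 0]]])

```text
clock: 35.65
position: [550.0, -46.5, 94.1]
ee_rot: [-0.02, 1.0, -0.0, -0.0]
contact_force: [-0.2, -0.1, 0.1]
gripper_width: 80.3
grasp_force: 0.0
```

>>> servo_tool(rows=[[[80, 0, 0, -15, 0, 0, 0], [80, 0, 0, -60, 0, 0, 0], [80, 0, 0, -110, 0, 0, 0], [80, 0, 0, -110, 0, 0, 0], [80, 0, 0, -110, 0, 0, 0]]])

```text
clock: 36.28
position: [549.7, -46.4, 204.9]
ee_rot: [-0.02, 1.0, 0.0, 0.0]
contact_force: [-0.3, 0.0, -0.1]
gripper_width: 79.7
grasp_force: 0.0
```

Run:
```python
from h import *
s=arm.read_state();print(s["position"],s["ee_rot"],s["clock"],s["contact_force"])
p,im=shot("wrist","w11")
g=cv2.cvtColor(im,cv2.COLOR_RGB2GRAY)
C=[548.2,-47.5]
for z in (120,126,88): print(z,proj(p,[[*C,z],[C[0]-26,C[1],z],[C[0]+26,C[1],z],[C[0],C[1]-26,z],[C[0],C[1]+26,z]]).round(1).tolist())
u=proj(p,[[*C,120]])[0].astype(int);print(u-45)
for y in range(u[1]-45,u[1]+45,3): print(y,' '.join('%3d'%v for v in g[y,u[0]-45:u[0]+47:3]))
```

```text
[549.68760812 -46.39188944 204.92415574] [-2.03399177e-02  9.99793023e-01  2.67792178e-04  3.57282687e-04] 36.275 [-0.25445482  0.00245652 -0.07212815]
120 [[256.5, 194.9], [257.9, 163.2], [255.2, 224.5], [223.9, 193.6], [289.0, 196.1]]
126 [[256.5, 197.5], [257.9, 165.1], [255.2, 227.7], [223.2, 196.2], [289.8, 198.8]]
88 [[256.5, 182.8], [257.7, 154.4], [255.3, 209.6], [227.5, 181.7], [285.4, 183.9]]
[211 149]
149 168 191 192 192 191 192 193 193 194 194 194 194 194 195 195 195 195 195 196 196 194 195 196 196 187 186 184 116 119 130 126
152 103 174 189 189 192 192 192 192 192 193 193 194 194 194 194 194 188 185 185 192 135 153 161 160 116 114 113 110 110 109 111
155  90 170 188 190 191 191 192 192 192 191 191 192 185 157 155 154 123 107 112 127 111 110 110 109 110 110 110 110 109 109 109
158 119 146 174 181 181 181 182 182 172 130 126 116 100  74  72  71  70  71  75  86 104 110 110 110 110 109 109 109 109 109  99
161 113 113 114 116 115 115 115 115 114 100  79  73  72  71  71  71  70  68  68  68  70  92 109 110 109 109 109 109 109 109 108
164 113 113 112 112 112 112 111 112  99  75 
[... 2455 characters left out ...]
  97 105 108 107 107 107 107 108 107 133 162 153 139 162 163
224 105  92  93  95  98 108 107 108 108 107 108 107 107 108 107 108 108 107 106 107 107 108 111 107 108 130 162 148 157 158 160
227 140 135 125 105 102 106 129 152 157 120 107 108 110 108 106 107 108 109 107 107 107 143 158 135 111 136 158 136 110 126 133
230 141 141 141 140 140 136 139 148 156 121 107 123 157 145 108 107 122 154 137 108 109 156 162 161 156 162 151 136 162 185 187
233 140 141 141 141 141 141 141 140 140 131 122 150 160 161 114 108 149 161 160 127 129 161 162 162 162 160 145 150 182 186 187
236 141 141 140 140 122 120 138 141 141 141 140 139 141 148 147 147 161 162 162 162 164 165 163 162 161 151 134 155 173 187 185
```

```bash
python3 -c "
from bench import arm
print(arm.job_done())"
```

```text
the job is handed in; nothing more can be done
None
```

I handed the job in at about 36 s; no verdict came back, so these results are from my own readings. The long key is down in the spindle slot. The sprocket is on over the key and stopped on the shoulder after about 6 mm of collar travel. The wrist read up to about 19 N while pressing, and the gripper was then opened and lifted clear.

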